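Zero the ribbon meter for the next order

TASK

Get the ribbon meter ready for the next order: raise the presser arm well clear of the measuring wheel and leave it up, which also unlocks the counter; then turn the counter's pointer knob back (anticlockwise) until it rests on its zero stop; finally lower the presser arm fully down onto the wheel again with the counter still at zero. Leave the things lying around the meter where they are.

Things in the scene. Friction and masses are not known exactly. Their poses are not given: they have to be found in the camera images.
- meter: ribbon meter, a bench machine fixed to the table, standing askew. Front = the side its panel faces. Dark base plate 170 x 300 x 14 mm; seen from the front, at right a cream counter housing 140 mm wide, 117 mm high, with a 35 degree sloping panel and white dial (radius 52 mm); at left a 60 mm wheel under the presser arm. Origin: centre of underside; x level, front to back; y to the left; z up.
- knob_grip (a point): grip point of the pointer knob on the dial: on its axis, 28 mm out from the panel, at (-31, -70, 101) mm in the meter's axes. z = out of the panel along the knob's axis, 35 degrees from vertical, leaning to the meter's front; x = along the knob's bar to its pointer end (straight up the slope at zero); y = across the bar. x and y turn with the knob.
- counter_knob (a joint): angle of the knob, rad: 0 = on its zero stop, pointer at the top of the dial; grows clockwise as seen facing the panel, to 5.24. Black bar 46 mm long, 13 mm thick, standing 6 to 40 mm out from the panel on a flat 16 mm radius collar; thin pointer under its white-lined end. Stays where left; takes about 0.06 N m with the presser arm raised; locked but for a little play with it down.
- presser_ball (a point): centre of the presser arm's ball handle: black, 28 mm in diameter, at the arm's front end, free all round but for the 8 mm rod behind it. With the arm down it is 105 mm above the table, at (-145, 0, 10) mm from presser_pivot in the meter's axes. Its axes turn with the arm.
- presser_pivot (a point): middle of the presser arm's hinge, at the back of the meter, 95 mm above the table; fixed, axes as the meter's. The hinge line is y; the ball swings about it in the plane y = 0, 145 mm from it. Beside the fork of the arm only low parts stand; the raised arm stays over 120 mm clear of the knob's axis.
- presser_arm (a joint): angle of the presser arm, rad: 0 = down, rubber roller on the measuring wheel; grows as the ball is lifted up and back, stop at 1.2. The hinge is stiff: the arm stays where it is left, and moving the ball takes 1 to 5 N. A pawl on its shaft, inside the housing, locks the counter's knob while the arm is down and frees it once the arm is up 0.4 rad.
- ribbon_roll_gold: small roll of gold ribbon lying flat before the front of the counter housing, 54 mm across, 14 mm high, loose; a bystander. Origin at the centre of its underside.
- tape_measure: pocket tape measure standing beside the counter housing, 32 x 69 x 58 mm, loose; a bystander. Origin at the centre of its underside.
- tag_stack: banded stack of paper tags lying in front of the measuring wheel, 88 x 57 x 17 mm, loose; a bystander. Origin at the centre of its underside.

How it is judged:
By the outcome, as a careful person would: the job done as asked, in the order asked, and still so for the second after the job is handed in, with the robot touching nothing.
It also fails if it takes over 64 s, if anything falls off the work surface, if the arm or the gripper's body presses on something with over 40 N, if the wrist force passes 120 N, or if a joint passes its speed limit or range.

ROBOT

A 6-joint arm with a two-finger parallel gripper is mounted at the origin on a cart in front of the work surface, level with it; the furniture and walls round the work are solid. World frame = base frame: x ahead of the robot, y to its left, z up, the work surface at z = 0. Lengths are in mm, angles in rad, forces in N, time in s.
With the tool pointing down it reaches from about 275 to 1000 mm from the base axis. Payload 8.4 kg.
Tool frame: the origin (TCP) lies midway between the tips of the shut fingers; the grasp point (between the pads) lies 19 mm behind it (r.grip_point_offset is the distance from the TCP to the grasp point, in mm); z points along the fingers, y is the line along which they close (so a half turn about z gives the same grasp; the last joint's range is limited). The gripper opens to 85 mm and grips with 20 to 120 N. Pads are 22 mm wide; open, the fingers measure 114 mm over their backs; the gripper's body (76 mm by 85 mm) begins 54 mm behind the grasp point. The pads swing forward as they close: fully open they stand 13 mm farther back than shut.
Start: joints at [-1.117, 0.353, 1.633, -0, 1.155, -0.002], TCP at [275.112, -561.196, 231.281] pointing down, gripper open.
Joint ranges: [-2.63, 2.63], [-0.92, 2.1], [0.06, 2.66], [-1.3, 4.44], [0, 2.69], [-3.02, 3.02]. Speed limits (rad/s): [2.22, 2.22, 2.79, 3.14, 3.14, 3.14].

INTERFACE

Orientations are given as [roll, pitch, yaw] about the fixed x, y, z axes, in that order (R = Rz(yaw) Ry(pitch) Rx(roll)).
In Python, from rig import r gives the robot as it stands. The module is installed in compiled form; this text tells all that it offers.
- The arm moves only by the shell command python3 -m creep 'ROWS' [FORCE]. ROWS is text: rows parted by semicolons, each of 7 numbers parted by spaces: the turn, a rotation vector about the tool's x, y, z in degrees, then the shift along the tool's x, y, z in m, then the closure in counts, from 0 (fully open) to 255 (shut). A call has 1 to 8 rows; each row is the pose to reach, as a shift and turn from the pose commanded when the call began, along the tool's axes at that moment; what a row does not reach only later rows make up. A row lasts 1/8 s, in which the tool goes at most 62.5 mm and 10.7 degrees, less where a joint would pass 70% of its speed; a pose out of reach is approached as far as the arm can. A call with a gripper value outside its range is refused whole. The fingers move at their own pace and stop on an object; FORCE is the grip in N (left out, the last holds). Time passes only in rows, so rows that repeat a pose let the fingers close. It gives the time, the measured TCP pose, the force, the opening and the grip force at its end, in the units of the state.
- r.sense(): the state, without advancing time (a new reading comes with each control period).
- r.grab_frame(name): name is "scene" or "top" or "wrist"; returns a dict with "img" (480x640x3 uint8, red, green, blue), "range_z" (480x640 float32, mm along the optical axis (not along the pixel's ray), 0 where there is no reading), "K" (3x3 intrinsics, pixels), "D" ([k1, k2, p1, p2, k3] as OpenCV has them; the pictures are not rectified), "world_from_camera" (4x4, takes a point from camera to world coordinates). Camera axes: x right, y up, looking along -z (the intrinsics and any distortion apply to the point x, -y, -z); pixel columns grow to the right and rows downward; lengths in mm; the calibration is good to about 2 mm. A picture is of the moment at which its call begins.
- r.sign_off(): hands the job in; it is judged then, once.
The state is a dict: "clock": time; "qpos": joint angles; "qvel": joint speeds; "joint_efforts": joint torques, N m; "eef_pos": TCP position; "tcp_rot": TCP orientation; "contact_force": force on the tool from outside, world axes, zero at the start; "wrist_torque": the same for the moment, N m; "opening": opening from 0.0 (shut) to 1.0 (fully open); "grasp_force": force on a finger pad.
Only numpy, scipy, OpenCV 4.12 (cv2) and the standard library are available. Lean on these libraries where they do the work, as an engineer would, in place of code of your own. Each camera call takes 0.05 s, during which the arm holds its last target. There are 200 camera calls.

## Working session

There is one attempt and no reset: what is moved stays moved. The work goes in short steps, Python scripts to look and compute and a shell command to move; the robot and the scene stay as the last step left them, time stands still between calls to the robot, and variables do not carry over. Pictures are saved under pics/ and viewed, at most 10 in all, crops included, and the job is handed in when it is done.

```bash
mkdir -p pics; ls
cat > h.py <<'E'
import numpy as np, cv2
from rig import r
from scipy.spatial.transform import Rotation as Ro
def grab(n,save=None):
    f=r.grab_frame(n)
    if save: cv2.imwrite('pics/'+save,f['img'][:,:,::-1])
    return f
def cloud(f):
    "world points HxWx3 from depth"
    K=f['K'];h,w=f['range_z'].shape
    u,v=np.meshgrid(np.arange(w),np.arange(h))
    p=cv2.undistortPoints(np.stack([u,v],-1).reshape(-1,1,2).astype(float),K,np.array(f['D'])).reshape(h,w,2)
    z=f['range_z'].astype(float)
    P=np.stack([p[...,0]*z,-p[...,1]*z,-z],-1)
    T=f['world_from_camera'];W=P@T[:3,:3].T+T[:3,3]
    W[z==0]=np.nan
    return W
E
python3 - <<'E'
from h import *
a=grab('scene','s0.png');b=grab('top','t0.png')
for n,f in(('s',a),('t',b)):
    np.save(n+'0.npy',cloud(f)); print(f['K'],f['D'],f['world_from_camera'].round(3))
print(r.sense())
E
```

```text
pics
[[501.81779118   0.         321.81825174]
 [  0.         501.81779118 239.9189546 ]
 [  0.           0.           1.        ]] [-0.1089452  0.         0.         0.         0.       ] [[-7.40000e-01  2.86000e-01 -6.09000e-01 -3.10890e+01]
 [-6.72000e-01 -3.46000e-01  6.55000e-01  7.47785e+02]
 [-2.30000e-02  8.94000e-01  4.48000e-01  4.88918e+02]
 [ 0.00000e+00  0.00000e+00  0.00000e+00  1.00000e+00]]
[[538.44330346   0.         321.88650571]
 [  0.         538.44330346 240.22867357]
 [  0.           0.           1.        ]] [-0.14740854  0.          0.          0.          0.        ] [[ 2.60000e-02  9.81000e-01 -1.90000e-01  3.75140e+02]
 [-9.99000e-01  3.00000e-02  1.70000e-02  1.92308e+02]
 [ 2.20000e-02  1.90000e-01  9.82000e-01  9.44720e+02]
 [ 0.00000e+00  0.00000e+00  0.00000e+00  1.00000e+00]]
{'clock': 0.1, 'qpos': array([-1.11739204e+00,  3.53596352e-01,  1.63406400e+00,  5.43695393e-05,
        1.15520702e+00, -2.40836132e-03]), 'qvel': array([-0.00022897, -0.00062946, -0.00064648,  0.0005318 ,  0.00090285,
       -0.00084697]), 'joint_efforts': array([-3.75320833e-04, -6.06357336e+01, -3.42818892e+01, -3.43181944e-05,
        3.96150004e-03, -3.75073046e-05]), 'eef_pos': array([ 274.9408443 , -560.79489941,  230.62403994]), 'tcp_rot': array([-3.14031806e+00, -5.27833242e-05,  4.55790636e-01]), 'contact_force': array([ 0.41168399, -0.02292258,  0.35726952]), 'wrist_torque': array([0.06843215, 0.02758781, 0.00387711]), 'grasp_force': 0.0, 'opening': 0.9986940353028457}
```

View pics/s0.png

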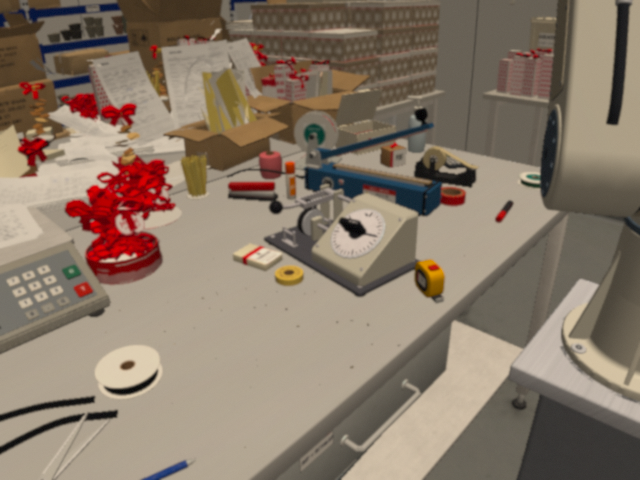

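View pics/t0.png

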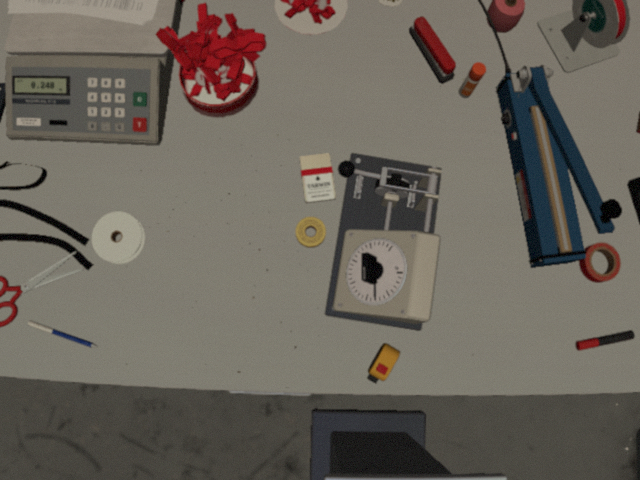

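The scene view shows the meter at (345,240), with its ball at (276,207) and the dial at (357,232). The top view shows the base plate corners at about (353,153), (441,166), (423,328) and (327,315), the ball at (346,169) and the dial at (376,271). The meter's front faces world +y.

```bash
cat >> h.py <<'E'
def ray(f,uv,z):
    p=cv2.undistortPoints(np.array([[uv]],float),f['K'],np.array(f['D']))[0,0]
    T=f['world_from_camera'];d=T[:3,:3]@np.array([p[0],-p[1],-1]);o=T[:3,3]
    return o+d*(z-o[2])/d[2]
def ray2(f,uv):
    p=cv2.undistortPoints(np.array([[uv]],float),f['K'],np.array(f['D']))[0,0]
    T=f['world_from_camera'];d=T[:3,:3]@np.array([p[0],-p[1],-1]);return T[:3,3],d/np.linalg.norm(d)
def tri(a,b):
    (o,d),(p,e)=a,b
    s=np.linalg.lstsq(np.stack([d,-e],1),p-o,rcond=None)[0]
    return (o+d*s[0]+p+e*s[1])/2,np.linalg.norm(o+d*s[0]-p-e*s[1])
E
python3 - <<'E'
from h import *
b=grab('top');a=grab('scene')
W=cloud(b)
for uv in[(353,153),(441,166),(423,328),(327,315)]: print('plate',ray(b,uv,14).round(1))
def blob(f,x0,y0,x1,y1,th=45):
    g=f['img'][y0:y1,x0:x1].max(2)<th
    n,l,s,c=cv2.connectedComponentsWithStats(g.astype(np.uint8));i=1+s[1:,4].argmax();print(s[i]);return c[i]+[x0,y0]
cb=blob(b,336,158,357,180,50);ca=blob(a,266,198,284,216,50)
print(cb,ca,ray(b,cb,105).round(1),ray(a,ca,105).round(1),tri(ray2(a,ca),ray2(b,cb)))
# white dial
def dial(f,x0,y0,x1,y1):
    g=(f['img'][y0:y1,x0:x1].min(2)>170).astype(np.uint8)
    c=max(cv2.findContours(g,0,2)[0],key=cv2.contourArea);e=cv2.fitEllipse(cv2.convexHull(c));print(e);return np.array(e[0])+[x0,y0]
da=dial(a,325,200,392,265);db=dial(b,335,230,415,310)
print(da,db,tri(ray2(a,da),ray2(b,db)))
cv2.imwrite('pics/t1.png',cv2.resize(b['img'][140:340,290:460,::-1],None,fx=3,fy=3,interpolation=2)[:600])
cv2.imwrite('pics/s1.png',cv2.resize(a['img'][180:300,260:420,::-1],None,fx=5,fy=5,interpolation=2))
E
```

```text
plate [719.5 123.6  14. ]
plate [701. -39.  14.]
plate [406.2  -2.8  14. ]
plate [424.7 163.9  14. ]
[  3   0  17  20 223]
[  0   0  16  15 124]
[346.78923767 168.38565022] [274.66935484 205.33870968] [658.8 140.1 105. ] [666.3 133.2 105. ] (array([657.41994595, 140.61876336, 109.71042324]), np.float64(0.5883755207867686))
((29.125112533569336, 37.275352478027344), (29.350818634033203, 36.2847785949707), 89.72441101074219)Traceback (most recent call last):
  File "<stdin>", line 14, in <module>
  File "<stdin>", line 13, in dial
ValueError: max() iterable argument is empty
```

```bash
cat >> h.py <<'E'
yw=-0.122
C=np.array([562.9,61.4,0]); X=np.array([np.sin(yw),-np.cos(yw),0]); Y=np.array([np.cos(yw),np.sin(yw),0]); Z=np.array([0,0,1.])
def m2w(p): return C+p[0]*X+p[1]*Y+p[2]*Z
def w2m(p): d=np.asarray(p)-C; return np.stack([d@X,d@Y,d@Z],-1)
def frame(z,y):
    z=z/np.linalg.norm(z);y=y-z*(y@z);y/=np.linalg.norm(y);return np.stack([np.cross(y,z),y,z],1)
def row(P,R=None):
    "turn(deg)+shift(m) from present pose to TCP at P,R"
    s=r.sense();R0=Ro.from_euler('xyz',s['tcp_rot']).as_matrix()
    R=R0 if R is None else R
    print('row',np.degrees(Ro.from_matrix(R0.T@R).as_rotvec()).round(2),(R0.T@(np.asarray(P)-s['eef_pos'])/1000).round(4))
E
python3 - <<'E'
from h import *
b=grab('top');a=grab('scene')
cv2.imwrite('pics/t1.png',cv2.resize(b['img'][145:335,290:460,::-1],None,fx=3,fy=3,interpolation=2))
cv2.imwrite('pics/s1.png',cv2.resize(a['img'][180:300,260:420,::-1],None,fx=5,fy=5,interpolation=2))
W=cloud(b)
for uv in[(347,168),(374,268),(346,288),(425,240),(425,310),(440,185),(395,185)]: print(uv,w2m(W[uv[1],uv[0]]).round(1))
R=frame(-Z,Y)
ball=np.array([658.3,140.3,105])
print('ball m',w2m(ball)); row([ball[0],ball[1],300],R)
s=r.sense();print(s['clock'])
E
```

```text
(347, 168) [-89.9  81.2 119.9]
(374, 268) [-23.5 -69.3  95.9]
(346, 288) [ -61.  -102.7   50.9]
(425, 240) [ 48.7 -16.4 117.6]
(425, 310) [  61.5 -125.9  117.2]
(440, 185) [ 87.2 116.9   1.5]
(395, 185) [-6.8 73.2 94.9]
ball m [-89.92350363  85.088974   105.        ]
row [-2.000e-02 -2.000e-02 -5.689e+01] [ 0.6528 -0.4611 -0.0687]
0.3
```

View pics/s1.png

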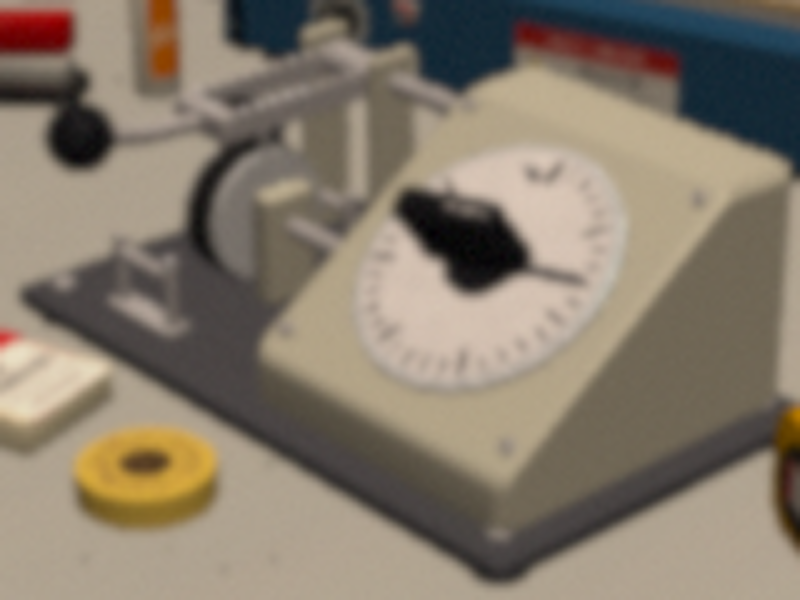

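View pics/t1.png

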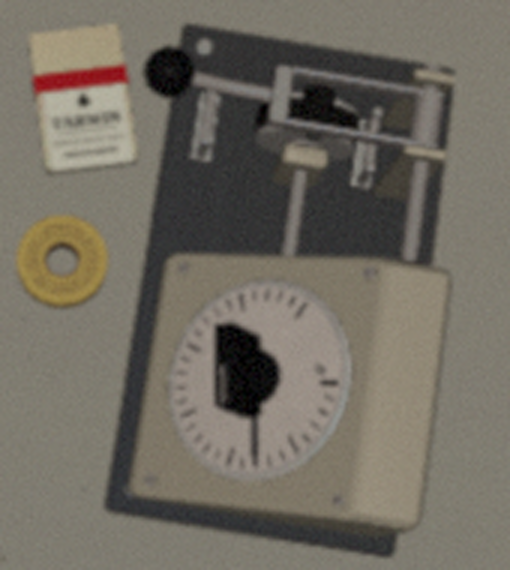

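The pointer points along the meter's −y, so the knob is at about 1.6 rad; the zero mark is on the upslope side. The ball agrees across both views, at meter (-90, 85, 105). Next I move above it.

```bash
python3 -m creep '0 0 -4 0.047 -0.033 -0.005 0;0 0 -8 0.093 -0.066 -0.01 0;0 0 -12 0.14 -0.099 -0.015 0;0 0 -16 0.187 -0.132 -0.02 0;0 0 -20 0.233 -0.165 -0.025 0;0 0 -24 0.28 -0.198 -0.03 0;0 0 -28 0.326 -0.23 -0.034 0;0 0 -28.4 0.326 -0.23 -0.034 0'
python3 - <<'E'
from h import *
R=frame(-Z,Y);row([658.3,140.3,250],R)
E
```

```text
clock: 1.3
eef_pos: [468.2, -208.3, 265.7]
tcp_rot: [3.141, -0.001, 0.957]
contact_force: [-0.5, -1.2, -0.3]
opening: 1.001
grasp_force: 0.0
row [  0.05  -0.04 -28.19] [ 0.3944 -0.0454  0.016 ]
```

```bash
python3 -m creep '0 0 -4 0.056 -0.006 0 0;0 0 -8 0.112 -0.013 0 0;0 0 -12 0.168 -0.02 0 0;0 0 -16 0.225 -0.026 0.005 0;0 0 -20 0.281 -0.032 0.01 0;0 0 -24 0.338 -0.039 0.015 0;0 0 -28 0.394 -0.045 0.04 40;0 0 -28.2 0.394 -0.045 0.06 60'
python3 - <<'E'
from h import *
R=frame(-Z,Y);row([658.3,140.3,86],R)
f=grab('wrist','w1.png');W=cloud(f)
b=f['img'].max(2)<50
m=w2m(W);ok=b&(m[...,2]>95)&(m[...,2]<125)&(m[...,0]<-60)
print(ok.sum(),np.nanmedian(m[ok],0),np.nanpercentile(m[ok],[3,97],axis=0))
# knob: angle on panel
u=np.array([np.cos(np.radians(35)),0,np.sin(np.radians(35))]);n=np.array([-np.sin(np.radians(35)),0,np.cos(np.radians(35))])
d=m-np.array([-31,-70,101]);h=d@n+28
print((np.hypot(d@u,d[...,1])<50).sum())
E
```

```text
clock: 2.3
eef_pos: [659.9, 138.0, 203.7]
tcp_rot: [3.141, -0.0, 1.447]
contact_force: [0.1, -0.0, 0.3]
opening: 0.765
grasp_force: 0.0
row [ 0.01 -0.02 -0.12] [ 0.002  -0.0019  0.1177]
1136 [-93.25218604  84.82267021 114.82040035] [[-102.52374682   73.00779891  105.48953854]
 [ -80.82095058   95.87327013  118.93659943]]
10261
```

View pics/w1.png

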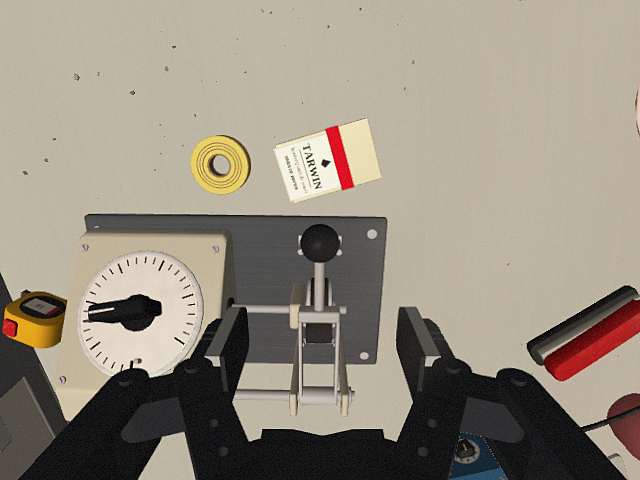

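The wrist view shows the ball at (320,243), centred between the fingers. The knob's lined end points left at (95,310), which again gives about 1.6 rad. I'll descend and grip the ball.

```bash
python3 -m creep '0 0 0 0.003 -0.002 0.05 60;0 0 0 0.003 -0.002 0.1 60;0 0 0 0.003 -0.002 0.118 60;0 0 0 0.003 -0.002 0.118 60;0 0 0 0.003 -0.002 0.118 150;0 0 0 0.003 -0.002 0.118 220;0 0 0 0.003 -0.002 0.118 220;0 0 0 0.003 -0.002 0.118 220' 30
python3 - <<'E'
from h import *
s=r.sense();print(w2m(s['eef_pos']),s)
p0=s['eef_pos']
for a in(.1,.2,.35,.5,.65,.8,.9):
    t0=np.arctan2(10,145);L=np.hypot(10,145)
    d=L*np.array([np.cos(t0)-np.cos(t0+a),0,np.sin(t0+a)-np.sin(t0)])
    print(a,'tool shift',(-d[0]).round(1),0,(-d[2]).round(1))
E
```

```text
clock: 3.35
eef_pos: [658.2, 139.2, 89.3]
tcp_rot: [3.139, -0.001, 1.444]
contact_force: [-0.1, -1.3, 6.6]
opening: 0.303
grasp_force: 29.0
[-88.77683906  85.16303618  89.33277708] {'clock': 3.35, 'qpos': array([ 2.06222816e-01,  5.72517645e-01,  1.63100975e+00, -2.84232232e-04,
        9.35161877e-01,  3.33411844e-01]), 'qvel': array([-3.72213880e-05,  1.56898391e-03,  1.23506719e-03,  1.40228399e-03,
       -3.88162029e-04,  8.72586334e-04]), 'joint_efforts': array([ 6.68870844e-01, -6.59064031e+01, -2.73107171e+01,  2.31917189e-01,
       -3.59408464e-01, -2.54617544e-02]), 'eef_pos': array([658.23396539, 139.15284514,  89.33277708]), 'tcp_rot': array([ 3.13877416e+00, -7.33592342e-04,  1.44377675e+00]), 'contact_force': array([-0.12131875, -1.30146292,  6.57274896]), 'wrist_torque': array([-0.16950533,  0.15230576, -0.04089756]), 'grasp_force': 29.023315608501434, 'opening': 0.30289601875388217}
0.1 tool shift -1.7 0 -14.4
0.2 tool shift -4.9 0 -28.6
0.35 tool shift -12.2 0 -49.1
0.5 tool shift -22.5 0 -68.3
0.65 tool shift -35.6 0 -85.7
0.8 tool shift -51.2 0 -101.0
0.9 tool shift -62.7 0 -109.8
```

```bash
python3 -m creep '0 0 0 -0.0017 0 -0.0144 220;0 0 0 -0.0049 0 -0.0286 220;0 0 0 -0.0122 0 -0.049 220;0 0 0 -0.0225 0 -0.068 220;0 0 0 -0.0356 0 -0.0857 220;0 0 0 -0.051 0 -0.101 220;0 0 0 -0.0627 0 -0.11 220;0 0 0 -0.0627 0 -0.11 220'
python3 - <<'E'
from h import *
a=grab('scene','s2.png');cv2.imwrite('pics/s2.png',cv2.resize(a['img'][130:290,240:440,::-1],None,fx=4,fy=3.75))
E
```

```text
clock: 4.35
eef_pos: [649.3, 75.9, 198.5]
tcp_rot: [3.14, -0.0, 1.443]
contact_force: [3.2, 1.2, 1.6]
opening: 0.303
grasp_force: 30.4
```

View pics/s2.png

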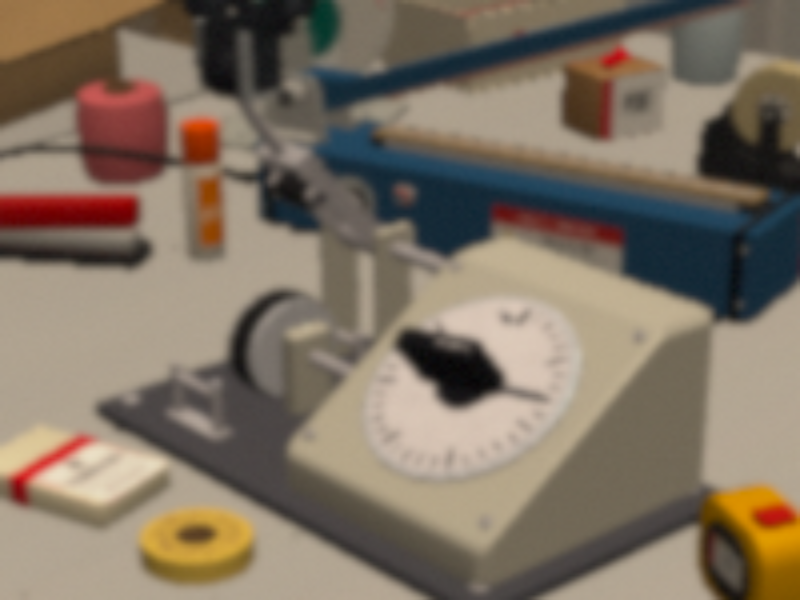

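The scene view shows the presser arm up about 0.9 rad, ball held at the top (240,20), and the knob unchanged. I'll release it and retreat upward.

```bash
python3 -m creep '0 0 0 0 0 0 60;0 0 0 0 0 0 40;0 0 0 0 0 0 40;0 0 0 0 0 -0.03 40;0 0 0 0 0 -0.07 20;0 0 0 0 0 -0.11 0;0 0 0 0 0.0 -0.11 0'
cat >> h.py <<'E'
c,s_=np.cos(np.radians(35)),np.sin(np.radians(35))
n=-s_*X+c*Z; u=c*X+s_*Z
def knobpose(th,out):
    "TCP for grasp point at height out beyond knob_grip"
    return m2w([-31,-70,101])+n*(out-19), frame(-n,np.cos(th)*Y+np.sin(th)*u)
E
python3 - <<'E'
from h import *
row(*knobpose(1.6,100)); row(*knobpose(.8,100));print(r.sense()['qpos'])
f=grab('scene');m=w2m(cloud(f));ok=(f['img'].max(2)<50)&(m[...,2]>195)&(m[...,2]<235)&(abs(m[...,1]-85)<25)&(abs(m[...,0]+27)<40)
print('ball',ok.sum(),np.nanmedian(m[ok],0))
E
```

```text
clock: 5.28
eef_pos: [650.7, 77.1, 310.9]
tcp_rot: [3.136, -0.001, 1.444]
contact_force: [0.8, -0.1, -0.1]
opening: 1.0
grasp_force: 0.0
row [-27.78 -27.32  88.17] [ 0.0502 -0.1562  0.1427]
row [-13.81 -33.24  44.  ] [ 0.0502 -0.1562  0.1427]
[ 1.15693927e-01  3.37064338e-01  1.47852314e+00 -1.63944894e-05
  1.32035559e+00  2.42584898e-01]
ball 110 [-37.0911366   75.07479171 215.54515901]
```

```bash
python3 -m creep '-3 -3 9 0.006 -0.02 0 0;-6 -6 18 0.012 -0.05 0 0;-8.5 -8.4 27 0.02 -0.08 0.01 0;-11.3 -11.2 36 0.03 -0.11 0.02 0;-14.2 -14 45 0.04 -0.14 0.04 0;-17 -16.7 54 0.05 -0.156 0.06 0;-19.8 -19.5 63 0.05 -0.156 0.09 0;-22 -22 70 0.05 -0.156 0.12 0'
python3 - <<'E'
from h import *
row(*knobpose(1.6,100));print(r.sense()['qpos'])
E
```

```text
clock: 6.32
eef_pos: [499.5, 146.3, 185.3]
tcp_rot: [2.636, 0.079, 0.17]
contact_force: [-0.5, -0.7, -0.0]
opening: 1.003
grasp_force: 0.0
row [-5.38 -5.01 18.24] [ 0.0047 -0.0085  0.0154]
[ 0.56309136  0.3927934   1.79779961 -0.45831614  1.26205966  2.15392532]
```

```bash
python3 -m creep '-2.7 -2.5 9 0.002 -0.004 0.005 0;-5.4 -5 18.2 0.0047 -0.0085 0.005 0;-5.4 -5 18.2 0.0047 -0.0085 0.005 0'
python3 - <<'E'
from h import *
print(r.sense()['qpos']);row(*knobpose(1.6,0))
f=grab('wrist','w2.png');W=cloud(f);d=W-m2w([-31,-70,101])
h=d@n+28;a=d@u;b=d@Y
near=(np.hypot(a,b)<50)
pan=near&(h<8)&(h>-8)&(f['img'].min(2)>120);print('panel h',np.nanmedian(h[pan]))
k=near&(h>30)&(h<46)&(f['img'].max(2)<110);pts=np.stack([a[k],b[k]],1);print(k.sum(),np.median(h[k]))
q=pts.astype(np.float32);rc=cv2.minAreaRect(q);print('u,Y rect',rc)
e=np.linalg.svd(pts-pts.mean(0),full_matrices=False)[2][0];print(pts.mean(0),'theta',np.arctan2(-e[1],e[0]))
E
```

```text
clock: 6.7
eef_pos: [503.3, 151.9, 176.4]
tcp_rot: [2.531, -0.013, -0.141]
contact_force: [-0.2, 0.3, -0.1]
opening: 0.997
grasp_force: 0.0
[ 0.57958591  0.4878455   1.71341214 -0.46168388  1.38559992  2.48578372]
row [-0.02  0.    0.37] [ 0.0002 -0.001   0.1103]
panel h 4.733380088959947
1223 40.89196105901607
u,Y rect ((-1.3291947841644287, -1.3372955322265625), (13.150507926940918, 45.906227111816406), 9.837311744689941)
[-1.47032288  2.12210758] theta 1.4006811247690614
```

View pics/w2.png

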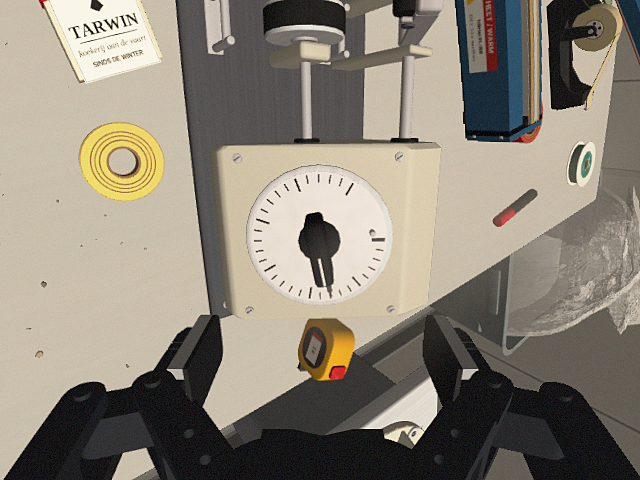

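The wrist view shows the knob on the dial at (320,245), its lined end at (325,285). The cloud fit gives 1.40 rad, a bar of 13 x 46 mm as stated, and a centre offset of about 1.3 mm.

```bash
python3 - <<'E'
from h import *
P,R=knobpose(1.40,2);row(P-1.3*u-1.3*Y,R)
E
python3 -m creep '0 0 -6 0 0 0.02 60;0 0 -11.3 0 0 0.05 60;0 0 -11.3 0 0 0.08 60;0 0 -11.3 0 0 0.08 60'
python3 - <<'E'
from h import *
P,R=knobpose(1.40,2);row(P-1.3*u-1.3*Y,R)
E
```

```text
row [ -0.08  -0.05 -10.99] [-0.0012 -0.0027  0.1087]
clock: 7.25
eef_pos: [496.6, 104.7, 112.0]
tcp_rot: [2.539, 0.1, 0.021]
contact_force: [-0.4, 0.1, -1.0]
opening: 0.764
grasp_force: 0.0
row [-0.06  0.04  0.21] [ 0.0006 -0.0043  0.0283]
```

```bash
python3 -m creep '0 0 0 0.0006 -0.004 0.014 60;0 0 0 0.0006 -0.004 0.028 60;0 0 0 0.0006 -0.004 0.028 120;0 0 0 0.0006 -0.004 0.028 180;0 0 0 0.0006 -0.004 0.028 230;0 0 0 0.0006 -0.004 0.028 230;0 0 0 0.0006 -0.004 0.028 230' 30
python3 - <<'E'
from h import *
P,R=knobpose(1.40,2);row(P-1.3*u-1.3*Y,R);s=r.sense();print(s['contact_force'],s['wrist_torque'],s['qpos'])
E
```

```text
clock: 8.12
eef_pos: [497.2, 94.0, 88.1]
tcp_rot: [2.54, 0.095, 0.02]
contact_force: [-0.1, -0.7, 5.6]
opening: 0.149
grasp_force: 32.8
row [-0.11 -0.17 -0.  ] [-0.0022  0.0003  0.0026]
[-0.05313161 -0.72476523  5.63861354] [-0.18732723 -0.03932374  0.00779306] [ 0.50395177  0.56571424  1.83542196 -0.52675546  1.17982714  2.33937834]
```

```bash
python3 -m creep '0 0 -8 0 0 0 230;0 0 -16 0 -0.0005 0 230;0 0 -24 0 -0.0008 0 230;0 0 -32 0 -0.001 0 230;0 0 -40 -0.0005 -0.0012 0 230;0 0 -40 -0.0005 -0.0012 0 230'
python3 - <<'E'
from h import *
P,R=knobpose(0,2);row(P-1.3*u-1.3*Y,R);s=r.sense();R0=Ro.from_euler('xyz',s['tcp_rot']).as_matrix();print(R0.T@s['contact_force'],R0.T@s['wrist_torque'],s['qpos'])
E
```

```text
clock: 8.88
eef_pos: [496.6, 94.9, 87.5]
tcp_rot: [2.718, 0.451, 0.651]
contact_force: [0.1, 0.3, 5.3]
opening: 0.145
grasp_force: 32.8
row [  0.09  -0.18 -40.1 ] [-0.0022  0.      0.0026]
[-2.05158462  1.89398691 -4.49643458] [-0.01652222 -0.16247711 -0.07753799] [ 0.50580133  0.56658102  1.83566695 -0.52605471  1.17944143  1.64100917]
```

```bash
python3 -m creep '0 0 -9 0 0 0 230;0 0 -18 0 -0.0003 0 230;0 0 -27 -0.0003 -0.0006 0 230;0 0 -35 -0.0004 -0.0008 0 230;0 0 -38 -0.0005 -0.001 0 230;0 0 -40 -0.0005 -0.001 0 230;0 0 -40 -0.0005 -0.001 0 230'
cat > t.py <<'E'
from h import *
P,R=knobpose(0,2);row(P-1.3*u-1.3*Y,R);s=r.sense();R0=Ro.from_euler('xyz',s['tcp_rot']).as_matrix();print(R0.T@s['contact_force'],R0.T@s['wrist_torque'],s['qpos'])
E
python3 t.py
```

```text
clock: 9.75
eef_pos: [495.5, 95.4, 87.3]
tcp_rot: [3.136, 0.608, 1.444]
contact_force: [-0.0, 0.1, 5.8]
opening: 0.146
grasp_force: 33.4
row [ 0.13 -0.16 -0.24] [-0.0021 -0.0003  0.0026]
[-3.21084804 -0.01312397 -4.85489303] [ 0.24251041 -0.07545069  0.3825029 ] [ 0.5070512   0.56604399  1.83725331 -0.52510752  1.17887945  0.94651051]
```

The torque about the knob axis rose to 0.38 N m, against 0.06 of friction, at the expected angle, so it is on the stop. I'll push a little more to confirm.

```bash
python3 -m creep '0 0 -1.5 0 0 0 230;0 0 -1.5 0 0 0 230'; python3 t.py
```

```text
clock: 10.0
eef_pos: [495.6, 95.3, 87.3]
tcp_rot: [-3.129, 0.608, 1.474]
contact_force: [-0.1, 0.1, 5.4]
opening: 0.144
grasp_force: 44.5
row [ 0.12 -0.16  1.19] [-0.002  -0.0004  0.0026]
[-2.95888203 -0.20414915 -4.47812171] [ 0.21613956 -0.09252504  1.00958096] [ 0.50690784  0.56595078  1.83714872 -0.52496577  1.17893065  0.92126235]
```

```bash
python3 -m creep '0 0 1 0 0 0 230;0 0 1 0 0 0 180;0 0 1 0 0 0 100;0 0 1 0 0 0 60;0 0 1 0 0 -0.015 60;0 0 1 0 0 -0.05 40;0 0 1 0 0 -0.1 0;0 0 1 0 0 -0.11 0'
python3 - <<'E'
from h import *
f=grab('wrist','w3.png');W=cloud(f);d=W-m2w([-31,-70,101]);h=d@n+28;a=d@u;b=d@Y
k=(np.hypot(a,b)<50)&(h>30)&(h<46)&(f['img'].max(2)<110)
print(k.sum(),cv2.minAreaRect(np.stack([a[k],b[k]],1).astype(np.float32)))
cv2.imwrite('pics/w3.png',cv2.resize(f['img'][60:380,100:540,::-1],None,fx=1.8,fy=1.8))
g=grab('scene');m=w2m(cloud(g));ok=(g['img'].max(2)<50)&(m[...,2]>195)&(m[...,2]<235)&(abs(m[...,1]-85)<25)&(abs(m[...,0]+27)<40)
print('ball',ok.sum(),np.nanmedian(m[ok],0))
row([650,77,310],frame(-Z,Y))
E
```

```text
clock: 11.0
eef_pos: [504.3, 160.3, 180.1]
tcp_rot: [3.138, 0.605, 1.454]
contact_force: [0.9, 0.5, -0.5]
opening: 1.001
grasp_force: 0.0
1085 ((-2.1260757446289062, -1.1678619384765625), (12.968568801879883, 44.91373825073242), 89.05776977539062)
ball 0 [nan nan nan]
row [ 0.13 34.76  0.35] [-0.128   0.1553 -0.0716]
  return np.nanmean(a, axis, out=out, keepdims=keepdims)
```

View pics/w3.png

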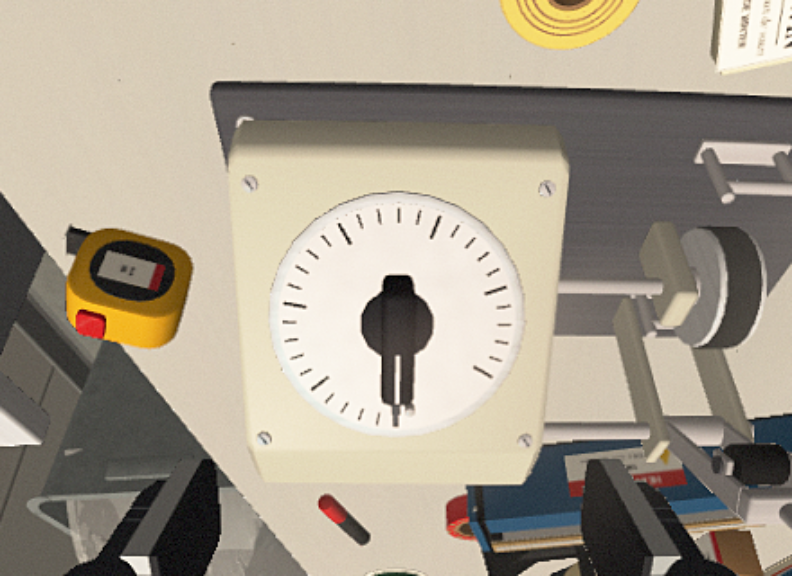

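The view shows the knob's lined end at (397,405) on the zero mark by the stop pin; the fit gives 0 to 1°. The presser arm is still up, at lower right. I'll go back above the ball.

```bash
python3 -m creep '0 5 0 -0.01 0 -0.03 0;0 10 0 -0.02 0.02 -0.06 0;0 15 0 -0.04 0.05 -0.075 0;0 20 0 -0.065 0.085 -0.075 0;0 25 0 -0.09 0.12 -0.072 0;0 30 0 -0.115 0.145 -0.072 0;0 34.8 0.35 -0.128 0.1553 -0.0716 30;0 34.8 0.35 -0.128 0.1553 -0.0716 60'
python3 - <<'E'
from h import *
row([649.3,75.9,198.5],frame(-Z,Y))
f=grab('wrist','w4.png');m=w2m(cloud(f));ok=(f['img'].max(2)<60)&(m[...,2]>195)&(m[...,2]<235)&(abs(m[...,1]-85)<25)&(abs(m[...,0]+27)<40)
print('ball',ok.sum(),np.nanmedian(m[ok],0),np.nanpercentile(m[ok],[2,98],axis=0),w2m([649.3,75.9,198.5]))
E
```

```text
clock: 12.1
eef_pos: [649.5, 73.0, 307.9]
tcp_rot: [-3.141, 0.002, 1.444]
contact_force: [-0.5, 0.7, -0.5]
opening: 0.769
grasp_force: 0.0
row [-0.04  0.09 -0.26] [ 0.0031 -0.0005  0.1094]
ball 1205 [-35.25329345  83.73968836 221.17397871] [[-44.94714102  71.44890721 211.70734869]
 [-22.81714882  95.52918383 225.20728262]] [-24.90689602  83.99319336 198.5       ]
```

```bash
python3 -m creep '0 0 0 0.012 0 0.05 60;0 0 0 0.012 0 0.09 60;0 0 0 0.012 0 0.113 60;0 0 0 0.012 0 0.113 60;0 0 0 0.012 0 0.113 150;0 0 0 0.012 0 0.113 220;0 0 0 0.012 0 0.113 220;0 0 0 0.012 0 0.113 220' 30
python3 - <<'E'
from h import *
s=r.sense();print(w2m(s['eef_pos']),s['contact_force'])
t=np.arctan2(10,145)+.85;L=145.3
for a in(.72,.58,.44,.3,.2,.1,0,-.03):
    k=np.arctan2(10,145)+a
    d=L*np.array([np.cos(t)-np.cos(k),np.sin(k)-np.sin(t)])
    print(a,'tool x,z',(-d).round(1))
E
```

```text
clock: 13.15
eef_pos: [651.1, 88.3, 197.0]
tcp_rot: [3.141, -0.0, 1.448]
contact_force: [-4.1, 4.8, 5.5]
opening: 0.305
grasp_force: 29.4
[-37.40398322  84.28558335 197.00976841] [-4.11082338  4.80862561  5.48192933]
0.72 tool x,z [14.2 12.4]
0.58 tool x,z [27.6 27.7]
0.44 tool x,z [38.7 44.7]
0.3 tool x,z [47.4 63.1]
0.2 tool x,z [51.9 76.9]
0.1 tool x,z [55.1 91.1]
0 tool x,z [ 56.8 105.5]
-0.03 tool x,z [ 57.  109.9]
```

```bash
python3 -m creep '0 0 0 0.014 0 0.0124 220;0 0 0 0.0265 0 0.0277 220;0 0 0 0.037 0 0.0447 220;0 0 0 0.045 0 0.063 220;0 0 0 0.049 0 0.077 220;0 0 0 0.052 0 0.091 220;0 0 0 0.054 0 0.103 220;0 0 0 0.054 0 0.105 220'
python3 - <<'E'
from h import *
s=r.sense();print(w2m(s['eef_pos']),s['contact_force'])
E
```

```text
clock: 14.15
eef_pos: [658.4, 141.1, 89.8]
tcp_rot: [3.14, 0.001, 1.448]
contact_force: [2.7, 4.4, 2.0]
opening: 0.301
grasp_force: 31.2
[-90.71962952  85.04283742  89.76842265] [2.65122507 4.43433504 2.00060925]
```

```bash
python3 -m creep '0 0 0 0 0 0.002 220;0 0 0 0 0 0.004 220;0 0 0 0 0 0.004 220'; python3 -m creep '0 0 0 0 0 0.002 220;0 0 0 0 0 0.004 220;0 0 0 0 0 0.004 220'
```

```text
clock: 14.52
eef_pos: [658.4, 141.2, 87.1]
tcp_rot: [3.14, 0.001, 1.448]
contact_force: [1.0, 4.1, 5.7]
opening: 0.306
grasp_force: 31.5
clock: 14.9
eef_pos: [658.6, 141.1, 85.1]
tcp_rot: [3.139, 0.0, 1.448]
contact_force: [-4.5, 1.5, 20.3]
opening: 0.304
grasp_force: 33.3
```

The force rose to 20 N, so the arm is seated. I'll open in place, back off upward and check.

```bash
python3 -m creep '0 0 0 0 0 0 150;0 0 0 0 0 0 60;0 0 0 0 0 0 60;0 0 0 0 0 -0.03 50;0 0 0 0 0 -0.08 50;0 0 0 0 0 -0.14 50;0 0 0 0 0 -0.2 50;0 0 0 0 0 -0.2 50'
python3 - <<'E'
from h import *
f=grab('wrist');m=w2m(cloud(f));ok=(f['img'].max(2)<60)&(m[...,2]>90)&(m[...,2]<135)&(abs(m[...,1]-85)<25)&(abs(m[...,0]+90)<25)
print('ball',ok.sum(),np.nanpercentile(m[ok],[2,50,98],axis=0))
W=cloud(f);d=W-m2w([-31,-70,101]);h=d@n+28;a=d@u;b=d@Y
k=(np.hypot(a,b)<50)&(h>30)&(h<46)&(f['img'].max(2)<110)
print(k.sum(),cv2.minAreaRect(np.stack([a[k],b[k]],1).astype(np.float32)))
g=grab('scene');t=grab('top')
A=cv2.resize(g['img'][170:300,235:435,::-1],(800,520))
cv2.imwrite('pics/s3.png',A)
E
```

```text
clock: 15.9
eef_pos: [660.2, 141.7, 288.4]
tcp_rot: [3.133, -0.002, 1.448]
contact_force: [0.8, -0.0, -0.8]
opening: 0.805
grasp_force: 0.0
ball 666 [[-102.46593156   72.81488058  105.55350705]
 [ -92.48640099   84.79709476  114.93488253]
 [ -79.45266664   96.7826503   118.93077574]]
701 ((-1.1081981658935547, -0.43271827697753906), (13.059743881225586, 45.82128143310547), 89.2955322265625)
```

View pics/s3.png

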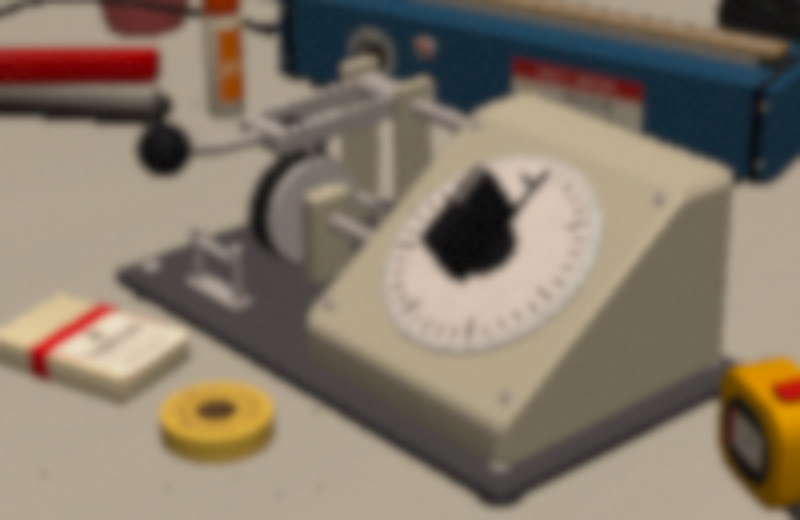

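The final view shows the ball down at (163,147), with its top at z = 118.9 as before the lift. The pointer is on zero at (545,180), and the tags, roll and tape measure look undisturbed.

```bash
python3 -c "
from rig import r
print(r.sign_off())"
```

```text
the job is handed in; nothing more can be done
None
```

The job is handed in at about 16 s on the clock: I raised the presser arm to about 0.85 rad, turned the counter knob back onto its zero stop, and lowered the arm fully onto the wheel with the counter still at zero; the things lying around the meter look undisturbed.

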